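Seal a bearing bush in the gasketed case

TASK

Put the larger of the two bushes away: stand it upright in the open grey case and let go of it. Then swing the case's lid shut without slamming it and press its front edge down against the rubber seal until the spring latch has caught and the lid stays down by itself, never pressing on the lid with more than about 28 N. Leave the small bush, the coil and the other things where they are.

Things in the scene. Friction and masses are not known exactly. Their poses are not given: they have to be found in the camera images.
- bush_large_mid (a point): centre (15 mm above its underside) of the larger bush, a brass ring standing upright on the bench: outside diameter 34 mm, bore 14 mm, height 30 mm, about 90 g. z axis along the bore.
- bush_small_mid (a point): centre (11 mm above its underside) of the small steel bush (diameter 28 mm, height 22 mm), a bystander which stands near the larger one and must stay where it is
- coil: centre of the underside of a wound coil bobbin (56 mm diameter, 48 mm high), a bystander which must stay where it is
- case_floor (a point): centre of the inner floor of the grey metal case, which is fixed to the bench. The floor lies 8 mm above the bench, the inside is 138 mm (x) by 158 mm (y), walls 6 mm, rim with its seal 59 to 69 mm above the bench. Axes: x from the latch front to the hinge back, y along the front to the left, z up.
- lid_hinge (a point): mid-point of the lid's hinge axis, at the back of the case, 80 mm behind the middle of its floor, 63.5 mm above the bench; axes as case_floor (the hinge axis is y)
- lid (a joint): opening angle of the lid (rad): near 1.6 upright (as it starts), 1.9 fully open. Shut but not latched, it lies on the free seal or on the latch's bolt at -0.01 to 0.12; latched, at 0.05 to -0.06, depending on this case's seal and latch heights (1 mm at the front edge is 0.006 rad). A stiff hinge holds it at any angle (0.16 N m, about 1 N at the front edge).
- lid_edge (a point): middle of the lid's front edge on its outer face. The lid is a plate 8 mm thick, 172 mm wide, reaching 170 mm from the hinge axis (which lies in its mid-thickness). Turns with the lid: x axis from this edge to the hinge, z axis out of the outer face (up when shut).
- lid_press (a point): middle of the steel press plate (30 x 60 mm) on the lid's outer face, 149 mm from the hinge axis and 6 mm above its plane: the place to press. Axes as lid_edge. The latch catches at 8 to 19 N pressed here; up to 28 N is allowed on the lid.
- seal (a joint): how far the lid has sunk into the round black rubber seal on the rim (m): 0 free, over 0.003 when latched. Its free top at the front is 59 to 69 mm above the bench (unmeasured); it pushes back 2.2 N per mm. The sprung latch on the front (also unmeasured) snaps over the lid's striker at 3.5 to 7 mm of sinking; some 1.5 mm deeper the lid meets hard steel stops.

How it is judged:
By the outcome, as a careful person would: the job done as asked, in the order asked, and still so for the second after the job is handed in, with the robot touching nothing.
It also fails if it takes over 70 s, if anything falls off the work surface, if the arm or the gripper's body presses on something with over 40 N, if the wrist force passes 120 N, or if a joint passes its speed limit or range.

ROBOT

A 6-joint arm with a two-finger parallel gripper is mounted at the origin on a cart in front of the work surface, level with it; the furniture and walls round the work are solid. World frame = base frame: x ahead of the robot, y to its left, z up, the work surface at z = 0. Lengths are in m, angles in rad, forces in N, time in s.
With the tool pointing down it reaches from about 0.425 to 0.95 m from the base axis. Payload 3.5 kg.
Tool frame: the origin (TCP) lies midway between the tips of the shut fingers; the grasp point (between the pads) lies 19 mm behind it (grip_point_offset is the distance from the TCP to the grasp point, in m); z points along the fingers, y is the line along which they close (so a half turn about z gives the same grasp; the last joint's range is limited). The gripper opens to 85 mm and grips with 20 to 120 N. Pads are 22 mm wide; open, the fingers measure 114 mm over their backs; the gripper's body (76 mm by 85 mm) begins 54 mm behind the grasp point. The pads swing forward as they close: fully open they stand 13 mm farther back than shut.
Start: joints at [1.072, 0.286, 1.577, -0, 1.279, -0.15], TCP at [0.231, 0.634, 0.202] pointing down, gripper open.
Joint ranges: [-2.77, 2.77], [-0.9, 2.22], [0.21, 2.48], [-1.53, 4.67], [0.24, 2.81], [-2.84, 2.84]. Speed limits (rad/s): [2.79, 2.79, 3.14, 3.14, 3.14, 3.14].

INTERFACE

Orientations are given as a unit quaternion [x, y, z, w].
In Python, from rig import * gives the robot as it stands. The module is installed in compiled form; this text tells all that it offers.
- The arm moves only by the shell command python3 -m creep 'ROWS' [FORCE]. ROWS is JSON, a list of rows, each a list of 3 entries, a list of its own where there are three numbers: the opening, from 0 (shut) to 1 (fully open), then the shift along the world's x, y, z in m, then the turn, a rotation vector about the world's x, y, z in degrees. In form: [[gripper, [dx, dy, dz], [rx, ry, rz]], ...]. A call has exactly 10 rows; each row shifts and turns the commanded pose from where the row before left it; what a row does not reach is not made up. A row lasts 1/12 s, in which the tool goes at most 41.7 mm and 7.16 degrees, less where a joint would pass 70% of its speed; a pose out of reach is approached as far as the arm can. A call with a gripper value outside its range is refused whole. The fingers move at their own pace and stop on an object; FORCE is the grip in N (left out, the last holds). Time passes only in rows, so rows that do not move let the fingers close, or fill a call up. It gives the time, the measured TCP pose, the force, the opening and the grip force at its end, in the units of the state.
- sense(): the state, without advancing time (a new reading comes with each control period).
- read_camera(name): name is "side" or "top"; returns a dict with "img" (420x560x3 uint8, blue, green, red), "depth" (420x560 float32, m along the optical axis (not along the pixel's ray), 0 where there is no reading), "K" (3x3 intrinsics, pixels), "rvec" (rotation vector, rad) and "tvec" (3), from world to camera coordinates, as OpenCV has them. Camera axes: x right, y down, z forward; pixel columns grow to the right and rows downward; lengths in m; the calibration is good to about 2 mm. A picture is of the moment at which its call begins.
- finish_job(): hands the job in; it is judged then, once.
Trained networks look in a picture, given as the dict that the camera call returned (one of the last four; its "shot" number tells which), for a name from the list of things; names that differ only in an ending like _2 or _b are one class to them, and where a whole thing is asked for, a point or a joint stands for the part that bears it (a point fixed in the world has none). Each returns a list of dicts, best first, with "conf" (0 to 1); they miss things now and then, are a little off and sometimes report something else, mostly with a low value. They report only what shows in the picture. A call takes as long as a camera call.
- trace(name, picture): "mask" (420x560 bool, what is visible of it) and "point" ([column, row] in pixels, amid what is visible of it).
The state is a dict: "time": time; "q": joint angles; "qvel": joint speeds; "joint_efforts": joint torques, N m; "tcp_pos": TCP position; "tcp_rot": TCP orientation; "force": force on the tool from outside, world axes, zero at the start; "wrist_torque": the same for the moment, N m; "finger_gap": opening from 0.0 (shut) to 1.0 (fully open); "grasp_force": force on a finger pad.
Only numpy, scipy, OpenCV 4.12 (cv2) and the standard library are available. Lean on these libraries where they do the work, as an engineer would, in place of code of your own. Each camera call takes 0.05 s, during which the arm holds its last target. There are 200 camera calls.

## Working session

There is one attempt and no reset: what is moved stays moved. The work goes in short steps, Python scripts to look and compute and a shell command to move; the robot and the scene stay as the last step left them, time stands still between calls to the robot, and variables do not carry over. Pictures are saved under pics/ and viewed, at most 10 in all, crops included, and the job is handed in when it is done.

```bash
mkdir -p pics; cat > h.py <<'E'
from rig import *
import numpy as np, cv2
def cloud(p):
    d=p["depth"];K=p["K"];R,_=cv2.Rodrigues(np.array(p["rvec"],float));t=np.array(p["tvec"]).ravel()
    v,u=np.indices(d.shape)
    c=np.stack([(u-K[0][2])*d/K[0][0],(v-K[1][2])*d/K[1][1],d],-1)
    return (c-t)@R, d>0
E
python3 - <<'E'
from h import *
s=sense();print({k:np.round(v,3).tolist() for k,v in s.items()})
ps={n:read_camera(n) for n in("side","top")}
cv2.imwrite("pics/a.png",np.vstack([cv2.resize(ps[n]["img"],(400,300)) for n in ps]))
for n,p in ps.items():
    W,ok=cloud(p)
    for nm in("bush_large_mid","bush_small_mid","coil","lid","lid_press","case_floor"):
        try: r=trace(nm,p)
        except Exception as e: print(nm,e);continue
        for x in r[:2]:
            m=x["mask"]&ok;P=W[m]
            print(n,nm,round(x["conf"],2),np.round(x["point"]),m.sum(),np.round(np.percentile(P,[3,50,97],axis=0),3).tolist() if len(P) else'')
E
```

```text
{'time': 0.0, 'q': [1.072, 0.287, 1.578, 0.0, 1.279, -0.15], 'qvel': [-0.001, 0.001, 0.0, -0.001, -0.0, -0.0], 'joint_efforts': [-0.001, -40.597, -29.263, -0.0, 0.006, -0.0], 'tcp_pos': [0.23, 0.634, 0.201], 'tcp_rot': [0.174, 0.985, -0.001, -0.0], 'force': [-0.945, -0.527, -0.385], 'wrist_torque': [0.01, -0.002, 0.002], 'grasp_force': 0.0, 'finger_gap': 1.003}
side bush_large_mid 0.44 [285. 196.] 168 [[0.563, 0.317, 0.003], [0.576, 0.324, 0.02], [0.593, 0.348, 0.03]]
side coil 0.62 [346. 270.] 1058 [[0.578, -0.128, 0.002], [0.597, -0.118, 0.034], [0.623, -0.084, 0.049]]
side lid 0.87 [318. 172.] 3482 [[0.568, -0.009, 0.074], [0.587, 0.055, 0.156], [0.604, 0.148, 0.23]]
side lid_press 0.64 [319. 167.] 3525 [[0.568, -0.009, 0.073], [0.587, 0.055, 0.156], [0.604, 0.15, 0.231]]
side case_floor 0.62 [308. 197.] 5912 [[0.451, -0.036, 0.007], [0.575, 0.063, 0.097], [0.603, 0.15, 0.228]]
top bush_large_mid 0.77 [185. 189.] 266 [[0.561, 0.322, 0.002], [0.577, 0.338, 0.031], [0.592, 0.353, 0.035]]
top bush_small_mid 0.51 [185. 247.] 165 [[0.454, 0.319, 0.002], [0.466, 0.333, 0.024], [0.478, 0.346, 0.028]]
top coil 0.78 [403. 181.] 781 [[0.574, -0.122, 0.004], [0.596, -0.095, 0.05], [0.622, -0.074, 0.053]]
top lid 0.62 [319. 168.] 2819 [[0.565, -0.002, 0.066], [0.581, 0.079, 0.183], [0.6, 0.157, 0.237]]
top lid_press 0.83 [321. 169.] 2841 [[0.565, -0.003, 0.007], [0.581, 0.079, 0.182], [0.601, 0.157, 0.237]]
top case_floor 0.68 [325. 209.] 7851 [[0.452, -0.015, 0.008], [0.546, 0.065, 0.012], [0.595, 0.147, 0.236]]
```

View pics/a.png

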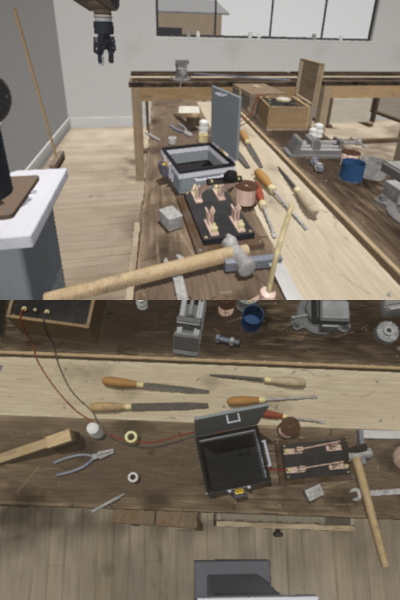

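```bash
python3 - <<'E'
from h import *
p=read_camera("top");W,ok=cloud(p)
cv2.imwrite("pics/b.png",cv2.resize(p["img"][130:290,150:450],(800,427),interpolation=cv2.INTER_CUBIC))
roi=ok&(W[...,0]>.38)&(W[...,0]<.68)&(W[...,1]>-.07)&(W[...,1]<.2)
P=W[roi]
f=P[(P[:,2]>.003)&(P[:,2]<.014)&(P[:,0]>.44)&(P[:,0]<.58)&(P[:,1]>-.01)&(P[:,1]<.14)]
r=P[(P[:,2]>.05)&(P[:,2]<.075)]
for n,q in(("floor",f),("rim",r)):
    print(n,len(q),cv2.minAreaRect((q[:,:2]*1000).astype(np.float32)),np.median(q[:,2]))
l=P[(P[:,2]>.085)&(P[:,2]<.225)]
c=l.mean(0);n=np.linalg.svd(l-c)[2][2];n*=-np.sign(n[0]);print("lid",len(l),c,n,l.min(0),l.max(0),"rms",np.std((l-c)@n))
for nm in("bush_large_mid","bush_small_mid"):
    for x in trace(nm,p)[:1]:
        q=W[x["mask"]&ok];
        t=q[q[:,2]>np.percentile(q[:,2],60)-.004]
        print(nm,cv2.minEnclosingCircle((t[:,:2]*1000).astype(np.float32)),np.median(t[:,2]))
b=P=W[ok];b=b[(abs(b[:,0]-.52)<.03)&(abs(b[:,1]-.25)<.03)];print("bench z",np.median(b[:,2]))
E
```

```text
floor 4525 ((510.20709228515625, 65.09725952148438), (139.2968292236328, 150.1487579345703), 0.20480507612228394) 0.010469201885698796
rim 2163 ((495.48248291015625, 60.175228118896484), (180.1028594970703, 174.34629821777344), 11.06503963470459) 0.06398027626102328
lid 1820 [0.58101829 0.07929011 0.15961073] [-0.98127577 -0.19214882 -0.01329291] [ 0.56447387 -0.00631426  0.0850452 ] [0.59946975 0.16219633 0.22499719] rms 0.0004420693610059765
bush_large_mid ((576.6106567382812, 338.62908935546875), 16.580442428588867) 0.032342968864009974
bush_small_mid ((466.0819396972656, 332.37274169921875), 13.854798316955566) 0.024733156762595777
bench z 0.0022696856508857693
```

View pics/b.png

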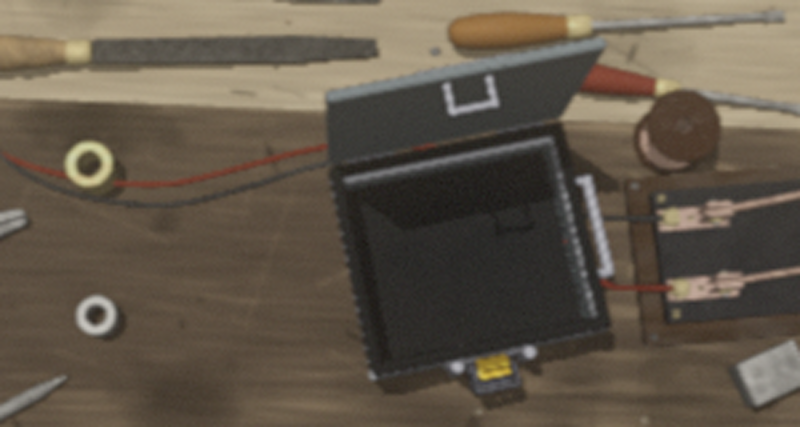

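```bash
python3 -m creep '[[0.8,[0.0347,-0.0296,0],[0,0,0]],[0.8,[0.0347,-0.0296,0],[0,0,0]],[0.8,[0.0346,-0.0295,0],[0,0,0]],[0.8,[0.0346,-0.0295,0],[0,0,0]],[0.8,[0.0346,-0.0295,0],[0,0,0]],[0.8,[0.0346,-0.0295,0],[0,0,0]],[0.8,[0.0346,-0.0295,0],[0,0,0]],[0.8,[0.0346,-0.0295,0],[0,0,0]],[0.8,[0.0346,-0.0295,0],[0,0,0]],[0.8,[0.0346,-0.0295,0],[0,0,0]]]' 40
```

```text
time: 1.68
tcp_pos: [0.5491, 0.3625, 0.2025]
tcp_rot: [0.174, 0.985, 0.0, 0.0]
force: [1.1, 0.1, -0.6]
finger_gap: 0.798
grasp_force: 0.0
```

```bash
python3 -m creep '[[0.8,[0,0,0],[0,0,0]],[0.8,[0,0,0],[0,0,0]],[0.8,[0,0,0],[0,0,0]],[0.8,[0,0,-0.02],[0,0,0]],[0.8,[0,0,-0.02],[0,0,0]],[0.8,[0,0,-0.02],[0,0,0]],[0.8,[0,0,-0.02],[0,0,0]],[0.8,[0,0,-0.02],[0,0,0]],[0.8,[0,0,0],[0,0,0]],[0.8,[0,0,0],[0,0,0]]]'; python3 - <<'E'
from h import *
s=sense();print(s["tcp_pos"])
p=read_camera("top");W,ok=cloud(p)
for x in trace("bush_large_mid",p)[:1]:
    q=W[x["mask"]&ok];t=q[(q[:,2]>.02)&(q[:,2]<.04)];print(x["conf"],len(t),cv2.minEnclosingCircle((t[:,:2]*1000).astype(np.float32)))
E
```

```text
time: 2.52
tcp_pos: [0.5455, 0.365, 0.101]
tcp_rot: [0.172, 0.985, -0.001, -0.001]
force: [-0.1, 0.6, -0.2]
finger_gap: 0.8
grasp_force: 0.0
[0.5455367  0.36495542 0.10101209]
0.52 86 ((577.9254760742188, 337.85235595703125), 16.81937026977539)
```

```bash
python3 -m creep '[[0.8,[0.0155,-0.013,0],[0,0,0]],[0.8,[0.016,-0.0135,0],[0,0,0]],[0.8,[0,0,0],[0,0,0]],[0.8,[0,0,-0.02],[0,0,0]],[0.8,[0,0,-0.02],[0,0,0]],[0.8,[0,0,-0.02],[0,0,0]],[0.8,[0,0,-0.015],[0,0,0]],[0.8,[0,0,-0.01],[0,0,0]],[0.8,[0,0,0],[0,0,0]],[0.8,[0,0,0],[0,0,0]]]'; python3 - <<'E'
from h import *
s=sense();print(s["tcp_pos"])
p=read_camera("side")
x=trace("bush_large_mid",p)
if x: print(x[0]["conf"],x[0]["point"])
cv2.imwrite("pics/c.png",cv2.resize(p["img"][130:260,220:390],(680,520),interpolation=cv2.INTER_CUBIC))
E
```

```text
time: 3.45
tcp_pos: [0.5793, 0.3379, 0.0175]
tcp_rot: [0.173, 0.985, 0.0, 0.0]
force: [0.2, 0.1, -0.7]
finger_gap: 0.8
grasp_force: 0.0
[0.57925532 0.33785132 0.01752942]
0.5 [282.3, 195.3]
```

View pics/c.png

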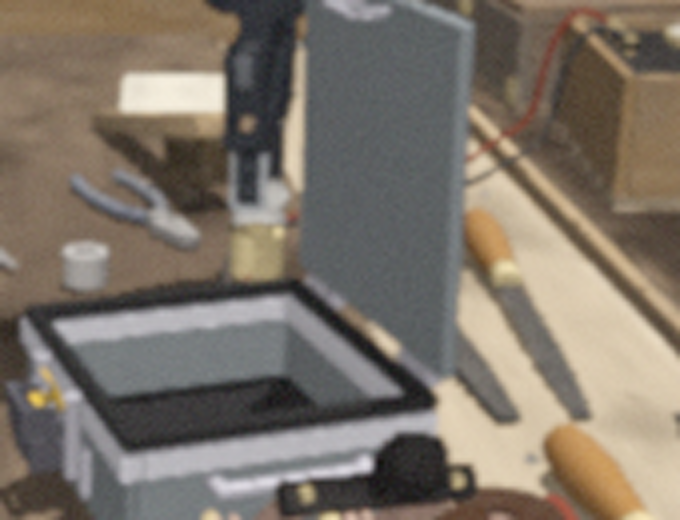

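```bash
python3 -m creep '[[0.8,[-0.001,0,-0.005],[0,0,0]],[0.8,[0,0,-0.005],[0,0,0]],[0.8,[0,0,-0.0045],[0,0,0]],[0.8,[0,0,0],[0,0,0]],[0.25,[0,0,0],[0,0,0]],[0.25,[0,0,0],[0,0,0]],[0.25,[0,0,0],[0,0,0]],[0.25,[0,0,0],[0,0,0]],[0.25,[0,0,0],[0,0,0]],[0.25,[0,0,0],[0,0,0]]]' 40
```

```text
time: 4.38
tcp_pos: [0.5783, 0.3376, 0.0029]
tcp_rot: [0.173, 0.985, 0.0, 0.0]
force: [0.4, -0.7, -0.0]
finger_gap: 0.252
grasp_force: 0.0
```

```bash
python3 - <<'E'
from h import *
p=read_camera("side")
a=cv2.resize(p["img"][130:230,250:330],(400,500),interpolation=cv2.INTER_CUBIC)
p=read_camera("top");b=cv2.resize(p["img"][140:240,145:225],(400,500),interpolation=cv2.INTER_CUBIC)
cv2.imwrite("pics/d.png",np.hstack([a,b]))
E
```

```text
(no output)
```

View pics/d.png

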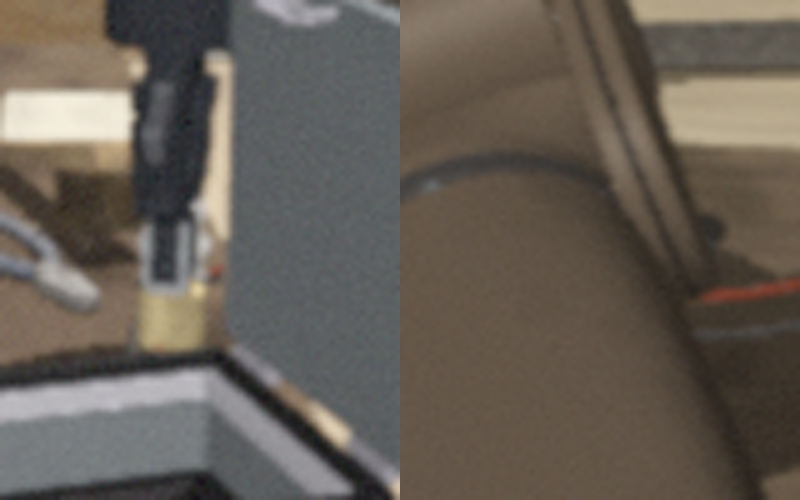

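```bash
python3 - <<'E'
from h import *
p=read_camera("side");W,ok=cloud(p)
for c in (280,284,288):
    for r in range(168,204,3):
        print(c,r,np.round(W[r,c],3).tolist(),p["img"][r,c].tolist())
print(sense()["tcp_pos"],sense()["finger_gap"])
E
```

```text
280 168 [0.563, 0.317, 0.087] [47, 47, 46]
280 171 [0.56, 0.3, 0.084] [59, 54, 49]
280 174 [0.563, 0.314, 0.072] [74, 71, 71]
280 177 [0.564, 0.316, 0.064] [108, 102, 102]
280 180 [0.564, 0.314, 0.057] [103, 103, 98]
280 183 [0.564, 0.318, 0.048] [91, 88, 84]
280 186 [0.564, 0.314, 0.041] [123, 120, 117]
280 189 [0.377, -0.717, 0.38] [130, 163, 174]
280 192 [0.567, 0.327, 0.02] [132, 170, 184]
280 195 [0.567, 0.327, 0.012] [130, 168, 182]
280 198 [0.567, 0.327, 0.004] [123, 160, 179]
280 201 [0.535, 0.148, 0.062] [56, 58, 59]
284 168 [0.579, 0.347, 0.078] [49, 47, 49]
284 171 [0.569, 0.294, 0.085] [62, 57, 53]
284 174 [0.571, 0.302, 0.076] [48, 44, 43]
284 177 [0.574, 0.315, 0.064] [65, 63, 60]
284 180 [0.573, 0.311, 0.057] [72, 74, 67]
284 183 [0.573, 0.31, 0.05] [68, 68, 63]
284 186 [0.573, 0.31, 0.042] [101, 99, 99]
284 189 [0.575, 0.32, 0.031] [134, 159, 168]
284 192 [0.576, 0.32, 0.023] [122, 160, 174]
284 195 [0.576, 0.319, 0.015] [117, 156, 171]
284 198 [0.576, 0.322, 0.006] [115, 152, 167]
284 201 [0.543, 0.148, 0.061] [61, 60, 61]
288 168 [0.583, 0.313, 0.087] [49, 48, 44]
288 171 [0.583, 0.315, 0.079] [129, 129, 132]
288 174 [0.584, 0.317, 0.071] [83, 83, 86]
288 177 [0.589, 0.342, 0.055] [99, 100, 100]
288 180 [0.59, 0.345, 0.046] [107, 105, 107]
288 183 [0.591, 0.346, 0.038] [111, 111, 113]
288 186 [0.591, 0.345, 0.03] [126, 153, 165]
288 189 [0.586, 0.319, 0.031] [122, 162, 177]
288 192 [0.586, 0.32, 0.022] [103, 140, 158]
288 195 [0.587, 0.322, 0.013] [113, 148, 163]
288 198 [0.587, 0.32, 0.006] [110, 145, 160]
288 201 [0.552, 0.148, 0.061] [45, 45, 46]
[0.57827745 0.33752484 0.00282376] 0.2481077136350848
```

```bash
python3 -m creep '[[0.25,[0,0,0.01],[0,0,0]],[0.25,[0,0,0.02],[0,0,0]],[0.25,[0,0,0.02],[0,0,0]],[0.25,[0,0,0],[0,0,0]],[0.25,[0,0,0],[0,0,0]],[0.25,[0,0,0],[0,0,0]],[0.25,[0,0,0],[0,0,0]],[0.25,[0,0,0],[0,0,0]],[0.25,[0,0,0],[0,0,0]],[0.25,[0,0,0],[0,0,0]]]'; python3 - <<'E'
from h import *
p=read_camera("side");W,ok=cloud(p)
for c in (280,284,288):
    for r in range(160,199,2):
        print(c,r,np.round(W[r,c],3).tolist(),p["img"][r,c].tolist())
cv2.imwrite("pics/e.png",cv2.resize(p["img"][120:210,235:335],(800,600)[:2],interpolation=cv2.INTER_CUBIC))
E
```

```text
time: 5.37
tcp_pos: [0.5777, 0.3373, 0.0518]
tcp_rot: [0.174, 0.985, -0.0, -0.001]
force: [-0.9, 0.5, 0.6]
finger_gap: 0.25
grasp_force: 0.0
280 160 [0.564, 0.325, 0.105] [119, 119, 118]
280 162 [0.564, 0.323, 0.101] [109, 111, 106]
280 164 [0.564, 0.322, 0.096] [95, 93, 93]
280 166 [0.564, 0.323, 0.09] [96, 99, 95]
280 168 [0.564, 0.319, 0.086] [147, 143, 141]
280 170 [0.584, 0.433, 0.048] [180, 184, 186]
280 172 [0.584, 0.432, 0.043] [173, 177, 180]
280 174 [0.584, 0.43, 0.038] [148, 153, 159]
280 176 [0.585, 0.433, 0.031] [164, 167, 170]
280 178 [0.584, 0.425, 0.028] [178, 184, 186]
280 180 [0.584, 0.428, 0.021] [175, 181, 184]
280 182 [0.584, 0.429, 0.015] [159, 165, 169]
280 184 [0.585, 0.432, 0.008] [175, 181, 185]
280 186 [0.57, 0.348, 0.03] [117, 137, 145]
280 188 [0.567, 0.331, 0.03] [100, 134, 149]
280 190 [0.566, 0.325, 0.027] [126, 165, 179]
280 192 [0.566, 0.325, 0.021] [127, 165, 181]
280 194 [0.566, 0.324, 0.016] [127, 165, 182]
280 196 [0.567, 0.327, 0.01] [126, 166, 182]
280 198 [0.566, 0.324, 0.005] [126, 161, 180]
284 160 [0.572, 0.31, 0.109] [60, 53, 50]
284 162 [
[... 1063 characters left out ...]
[196, 203, 208]
288 170 [0.606, 0.428, 0.049] [235, 241, 244]
288 172 [0.605, 0.423, 0.045] [195, 199, 202]
288 174 [0.605, 0.421, 0.04] [173, 177, 180]
288 176 [0.606, 0.423, 0.033] [170, 175, 178]
288 178 [0.605, 0.42, 0.029] [184, 187, 191]
288 180 [0.606, 0.422, 0.022] [181, 188, 190]
288 182 [0.605, 0.418, 0.017] [167, 172, 176]
288 184 [0.605, 0.419, 0.011] [177, 182, 186]
288 186 [0.592, 0.35, 0.029] [152, 183, 197]
288 188 [0.588, 0.329, 0.03] [155, 200, 216]
288 190 [0.587, 0.326, 0.026] [121, 158, 173]
288 192 [0.586, 0.321, 0.022] [107, 143, 159]
288 194 [0.587, 0.323, 0.016] [108, 144, 160]
288 196 [0.587, 0.32, 0.011] [110, 147, 163]
288 198 [0.587, 0.322, 0.005] [108, 142, 156]
```

View pics/e.png

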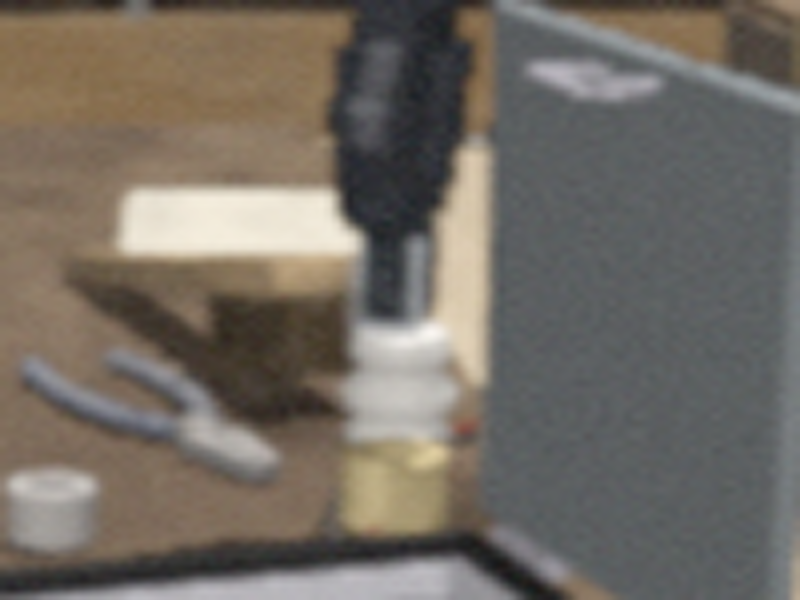

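```bash
python3 -m creep '[[0.8,[0,0,0],[0,0,0]],[0.8,[0,0,0],[0,0,0]],[0.8,[0,0,0],[0,0,0]],[0.8,[0,0,-0.02],[0,0,0]],[0.8,[0,0,-0.02],[0,0,0]],[0.8,[0,0,-0.01],[0,0,0]],[0.8,[0,0,-0.005],[0,0,0]],[0.8,[0,0,0],[0,0,0]],[0.8,[0,0,0],[0,0,0]],[0.8,[0,0,0],[0,0,0]]]'; python3 - <<'E'
from h import *
p=read_camera("side");W,ok=cloud(p)
for c in (278,281,284):
    for r in range(180,200,2):
        print(c,r,np.round(W[r,c],3).tolist(),p["img"][r,c].tolist())
E
```

```text
time: 6.25
tcp_pos: [0.5792, 0.3379, -0.0009]
tcp_rot: [0.173, 0.985, 0.001, 0.001]
force: [-0.9, 0.2, 0.7]
finger_gap: 0.798
grasp_force: 0.0
278 180 [0.556, 0.3, 0.061] [127, 124, 124]
278 182 [0.556, 0.301, 0.056] [132, 127, 127]
278 184 [0.557, 0.302, 0.05] [134, 131, 133]
278 186 [0.557, 0.304, 0.044] [133, 133, 132]
278 188 [0.556, 0.297, 0.041] [139, 139, 142]
278 190 [0.563, 0.336, 0.023] [118, 142, 152]
278 192 [0.563, 0.335, 0.018] [108, 141, 156]
278 194 [0.563, 0.335, 0.012] [107, 138, 153]
278 196 [0.563, 0.333, 0.008] [106, 143, 158]
278 198 [0.563, 0.331, 0.003] [100, 132, 146]
281 180 [0.562, 0.292, 0.063] [56, 50, 49]
281 182 [0.563, 0.298, 0.057] [60, 58, 57]
281 184 [0.562, 0.29, 0.054] [65, 60, 62]
281 186 [0.562, 0.291, 0.048] [57, 53, 48]
281 188 [0.562, 0.291, 0.043] [130, 128, 126]
281 190 [0.564, 0.301, 0.035] [152, 170, 179]
281 192 [0.568, 0.321, 0.022] [132, 175, 189]
281 194 [0.569, 0.324, 0.016] [135, 175, 190]
281 196 [0.569, 0.322, 0.011] [132, 172, 187]
281 198 [0.569, 0.323, 0.005] [118, 158, 178]
284 180 [0.569, 0.29, 0.064] [107, 104, 103]
284 182 [0.569, 0.29, 0.059] [129, 126, 123]
284 184 [0.569, 0.287, 0.054] [129, 126, 123]
284 186 [0.57, 0.29, 0.049] [130, 127, 124]
284 188 [0.569, 0.287, 0.044] [145, 143, 142]
284 190 [0.571, 0.294, 0.037] [140, 159, 166]
284 192 [0.576, 0.32, 0.023] [120, 157, 174]
284 194 [0.576, 0.321, 0.017] [124, 161, 175]
284 196 [0.576, 0.322, 0.011] [116, 155, 170]
284 198 [0.577, 0.322, 0.006] [116, 154, 168]
```

```bash
python3 -m creep '[[0.8,[-0.001,0,-0.008],[0,0,0]],[0.8,[0,0,-0.008],[0,0,0]],[0.8,[0,0,-0.008],[0,0,0]],[0.8,[0,0,0],[0,0,0]],[0.8,[0,0,0],[0,0,0]],[0.3,[0,0,0],[0,0,0]],[0.3,[0,0,0],[0,0,0]],[0.3,[0,0,0],[0,0,0]],[0.3,[0,0,0],[0,0,0]],[0.3,[0,0,0],[0,0,0]]]' 40;  python3 - <<'E'
from h import *
p=read_camera("side");W,ok=cloud(p)
for c in (278,281,284):
    for r in range(186,204,2):
        print(c,r,np.round(W[r,c],3).tolist(),p["img"][r,c].tolist())
E
```

```text
time: 7.13
tcp_pos: [0.5778, 0.3377, -0.0256]
tcp_rot: [0.174, 0.985, 0.0, 0.001]
force: [0.6, -0.5, 0.9]
finger_gap: 0.383
grasp_force: 39.9
278 186 [0.581, 0.439, -0.0] [107, 108, 109]
278 188 [0.562, 0.331, 0.03] [117, 123, 128]
278 190 [0.56, 0.318, 0.029] [119, 125, 130]
278 192 [0.56, 0.317, 0.024] [125, 132, 136]
278 194 [0.56, 0.318, 0.018] [130, 135, 136]
278 196 [0.56, 0.315, 0.014] [133, 135, 137]
278 198 [0.56, 0.319, 0.007] [130, 135, 137]
278 200 [0.562, 0.326, -0.001] [74, 77, 83]
278 202 [0.529, 0.142, 0.062] [52, 52, 54]
281 186 [0.565, 0.307, 0.043] [51, 49, 44]
281 188 [0.566, 0.309, 0.037] [68, 64, 60]
281 190 [0.566, 0.31, 0.032] [62, 52, 52]
281 192 [0.566, 0.308, 0.027] [65, 57, 60]
281 194 [0.566, 0.31, 0.021] [69, 65, 65]
281 196 [0.566, 0.31, 0.015] [63, 59, 58]
281 198 [0.568, 0.317, 0.008] [141, 140, 137]
281 200 [0.568, 0.318, 0.002] [101, 108, 110]
281 202 [0.536, 0.144, 0.061] [47, 49, 46]
284 186 [0.572, 0.305, 0.044] [78, 79, 77]
284 188 [0.572, 0.303, 0.039] [97, 93, 92]
284 190 [0.573, 0.305, 0.033] [96, 95, 94]
284 192 [0.573, 0.304, 0.028] [105, 99, 96]
284 194 [0.574, 0.309, 0.021] [115, 110, 110]
284 196 [0.574, 0.309, 0.016] [111, 110, 109]
284 198 [0.573, 0.305, 0.012] [148, 145, 143]
284 200 [0.544, 0.153, 0.062] [100, 101, 101]
284 202 [0.543, 0.144, 0.06] [33, 35, 35]
```

```bash
python3 -m creep '[[0.3,[0,0,0.01],[0,0,0]],[0.3,[0,0,0.025],[0,0,0]],[0.3,[0,0,0.035],[0,0,0]],[0.3,[0,0,0.035],[0,0,0]],[0.3,[-0.015,0,0],[0,0,0]],[0.3,[-0.025,0,0],[0,0,3]],[0.3,[-0.025,0,0],[0,0,3]],[0.3,[-0.016,-0.01,0],[0,0,3]],[0.3,[0,-0.02,0],[0,0,3]],[0.3,[0,-0.025,0],[0,0,3]]]' && python3 -m creep '[[0.3,[0,-0.03,0],[0,0,3]],[0.3,[0,-0.03,0],[0,0,3]],[0.3,[0,-0.03,0],[0,0,3]],[0.3,[0,-0.03,0],[0,0,3]],[0.3,[0,-0.03,0],[0,0,3]],[0.3,[0,-0.03,0],[0,0,1]],[0.3,[0,-0.025,0],[0,0,0]],[0.3,[0,-0.015,0],[0,0,0]],[0.3,[0,0,0],[0,0,0]],[0.3,[0,0,0],[0,0,0]]]'
```

```text
time: 8.02
tcp_pos: [0.4945, 0.2829, 0.079]
tcp_rot: [0.041, 0.999, 0.0, -0.0]
force: [0.3, 0.3, -0.6]
finger_gap: 0.382
grasp_force: 39.9
time: 8.85
tcp_pos: [0.4961, 0.0621, 0.0791]
tcp_rot: [-0.095, 0.995, 0.0, 0.0]
force: [0.0, 0.5, -1.3]
finger_gap: 0.382
grasp_force: 39.9
```

```bash
python3 -m creep '[[0.3,[0,0,-0.015],[0,0,0]],[0.3,[0,0,-0.015],[0,0,0]],[0.3,[0,0,-0.015],[0,0,0]],[0.3,[0,0,-0.015],[0,0,0]],[0.3,[0,0,-0.015],[0,0,0]],[0.3,[0,0,-0.01],[0,0,0]],[0.3,[0,0,-0.005],[0,0,0]],[0.3,[0,0,-0.002],[0,0,0]],[0.3,[0,0,0],[0,0,0]],[0.3,[0,0,0],[0,0,0]]]'
```

```text
time: 9.68
tcp_pos: [0.4969, 0.0627, -0.0126]
tcp_rot: [-0.096, 0.995, -0.0, 0.001]
force: [-0.4, 0.5, -0.6]
finger_gap: 0.38
grasp_force: 39.9
```

```bash
python3 -m creep '[[0.3,[0,0,-0.001],[0,0,0]],[0.3,[0,0,-0.001],[0,0,0]],[0.3,[0,0,-0.001],[0,0,0]],[0.3,[0,0,0],[0,0,0]],[0.3,[0,0,0],[0,0,0]],[0.3,[0,0,0],[0,0,0]],[0.3,[0,0,0],[0,0,0]],[0.3,[0,0,0],[0,0,0]],[0.3,[0,0,0],[0,0,0]],[0.3,[0,0,0],[0,0,0]]]'
```

```text
time: 10.52
tcp_pos: [0.4962, 0.0625, -0.0163]
tcp_rot: [-0.096, 0.995, -0.0, 0.0]
force: [0.2, 0.4, -1.2]
finger_gap: 0.387
grasp_force: 39.9
```

```bash
python3 -m creep '[[0.3,[0,0,-0.001],[0,0,0]],[0.3,[0,0,-0.0007],[0,0,0]],[0.3,[0,0,0],[0,0,0]],[0.3,[0,0,0],[0,0,0]],[0.3,[0,0,0],[0,0,0]],[0.3,[0,0,0],[0,0,0]],[0.3,[0,0,0],[0,0,0]],[0.3,[0,0,0],[0,0,0]],[0.3,[0,0,0],[0,0,0]],[0.3,[0,0,0],[0,0,0]]]'
```

```text
time: 11.35
tcp_pos: [0.4963, 0.0625, -0.0176]
tcp_rot: [-0.096, 0.995, -0.0, -0.0]
force: [-3.7, -0.1, 5.7]
finger_gap: 0.382
grasp_force: 40.5
```

Contact with the floor; release and rise.

```bash
python3 -m creep '[[0.6,[0,0,0],[0,0,0]],[0.65,[0,0,0],[0,0,0]],[0.65,[0,0,0],[0,0,0]],[0.65,[0,0,0],[0,0,0]],[0.65,[0,0,0.01],[0,0,0]],[0.65,[0,0,0.02],[0,0,0]],[0.65,[0,0,0.03],[0,0,0]],[0.65,[0,0,0.03],[0,0,0]],[0.65,[0,0,0.03],[0,0,0]],[0.65,[0,0,0.0],[0,0,0]]]'
python3 - <<'E'
from h import *
p=read_camera("side");W,ok=cloud(p)
cv2.imwrite("pics/f.png",cv2.resize(p["img"][120:270,215:395],(720,600),interpolation=cv2.INTER_CUBIC))
E
```

```text
time: 12.18
tcp_pos: [0.5011, 0.0623, 0.1097]
tcp_rot: [-0.096, 0.995, -0.001, 0.007]
force: [1.4, -0.9, 0.9]
finger_gap: 0.648
grasp_force: 0.0
```

View pics/f.png

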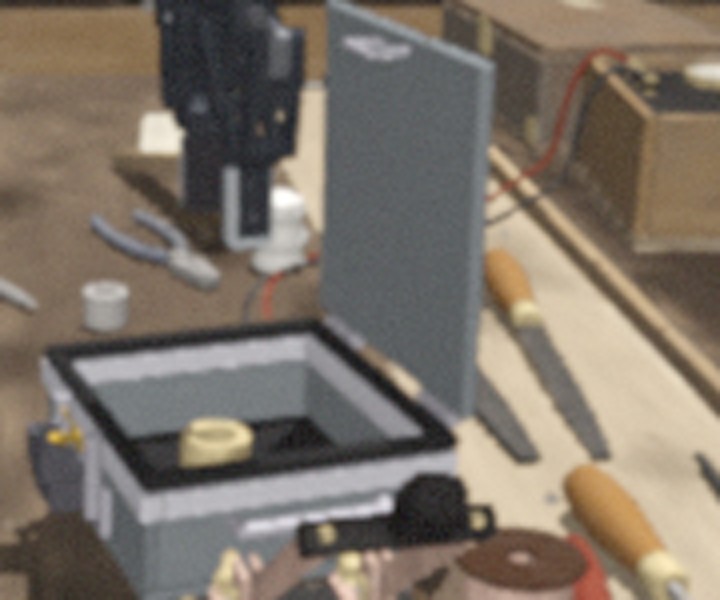

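```bash
python3 -m creep '[[0.65,[0,0,0.03],[0,0,0]],[0.4,[0,0,0.035],[0,0,0]],[0,[0,0,0.035],[0,0,0]],[0,[0,0,0.035],[0,0,0]],[0,[0.01,0.002,0.006],[0,0,0]],[0,[0.02,0.004,0],[0,0,0]],[0,[0.03,0.006,0],[0,0,0]],[0,[0.03,0.006,0],[0,0,0]],[0,[0.026,0.005,0],[0,0,0]],[0,[0.01,0.002,0],[0,0,0]]]' 40 && python3 -m creep '[[0,[0,0,0],[0,0,0]],[0,[0,0,0],[0,0,0]],[0,[0,0,-0.01],[0,0,0]],[0,[0,0,-0.015],[0,0,0]],[0,[0,0,-0.015],[0,0,0]],[0,[0,0,-0.015],[0,0,0]],[0,[0,0,-0.015],[0,0,0]],[0,[0,0,-0.01],[0,0,0]],[0,[0,0,0],[0,0,0]],[0,[0,0,0],[0,0,0]]]'
python3 - <<'E'
from h import *
p=read_camera("side");W,ok=cloud(p)
cv2.imwrite("pics/g.png",cv2.resize(p["img"][60:240,235:415],(600,600),interpolation=cv2.INTER_CUBIC))
E
```

```text
time: 13.07
tcp_pos: [0.624, 0.0879, 0.2412]
tcp_rot: [-0.096, 0.995, 0.0, -0.001]
force: [-0.9, -0.5, 1.1]
finger_gap: -0.001
grasp_force: 0.0
time: 13.9
tcp_pos: [0.6212, 0.0874, 0.1623]
tcp_rot: [-0.096, 0.995, 0.0, -0.001]
force: [-0.1, 0.5, -0.3]
finger_gap: -0.004
grasp_force: 0.0
```

View pics/g.png

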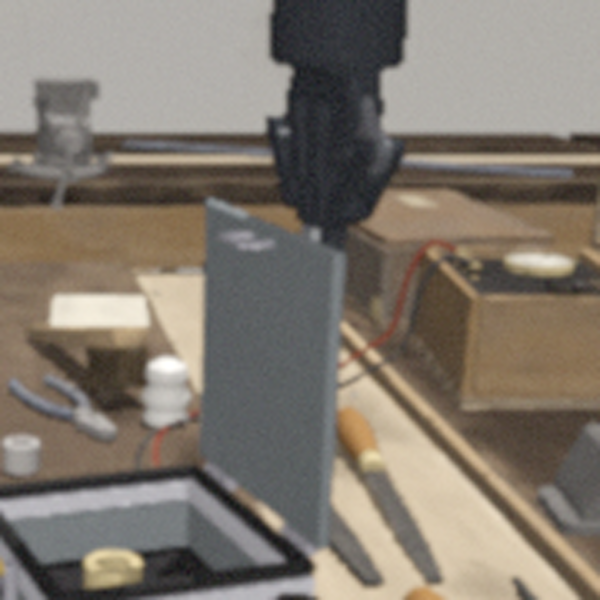

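```bash
python3 -m creep '[[0,[-0.0098,-0.0019,0],[0,0,0]],[0,[-0.0078,-0.0015,0],[0,0,0]],[0,[-0.005,-0.001,0],[0,0,0]],[0,[-0.0052,-0.001,-0.0015],[0,0,0]],[0,[-0.0052,-0.001,-0.0015],[0,0,0]],[0,[-0.0052,-0.001,-0.0015],[0,0,0]],[0,[-0.0052,-0.001,-0.0015],[0,0,0]],[0,[-0.0055,-0.0011,-0.0019],[0,0,0]],[0,[-0.0055,-0.0011,-0.0019],[0,0,0]],[0,[-0.0055,-0.0011,-0.0019],[0,0,0]]]'
cat >> h.py <<'E'
def lid(cam="top"):
    p=read_camera(cam);W,ok=cloud(p)
    H=np.array([.5835,.0798,.0655]);X=np.array([.9815,.1915,0]);Y=np.array([-.1915,.9815,0])
    D=W-H;u=D@X;v=D@Y;w=D[...,2]
    x=trace("lid",p)
    if not x: print("no lid");return
    m=x[0]["mask"]&ok&(abs(v)<.08)&(u<.02)&(np.hypot(u,w)<.18)&(np.hypot(u,w)>.03)
    a=np.arctan2(w[m],-u[m]);r=np.hypot(u[m],w[m]);print(cam,x[0]["conf"],m.sum(),"ang deg by r",[(c,np.round(np.degrees(np.median(a[abs(r-c)<.015])),1)) for c in(.05,.08,.11,.14,.16) if (abs(r-c)<.015).sum()>10])
    s=sense();q=np.array(s["tcp_pos"])-H+[0,0,.028];print("tcp u,v,w(tip)",np.round([q@X,q@Y,q[2]],4),s["force"],s["time"])
    return p
E
python3 -c "
from h import *
lid();lid('side')"
```

```text
time: 14.78
tcp_pos: [0.5617, 0.0757, 0.1511]
tcp_rot: [-0.096, 0.995, 0.0, -0.0]
force: [0.8, -0.2, 0.8]
finger_gap: 0.002
grasp_force: 0.5
top 0.72 204 ang deg by r [(0.05, np.float64(79.2)), (0.08, np.float64(76.0)), (0.11, np.float64(74.6)), (0.14, np.float64(73.7)), (0.16, np.float64(72.5))]
tcp u,v,w(tip) [-0.023   0.0003  0.1129] [ 1.18521066 -0.26612035  0.77624882] 14.8833
side 0.97 1749 ang deg by r [(0.05, np.float64(69.0)), (0.08, np.float64(69.5)), (0.11, np.float64(69.7)), (0.14, np.float64(69.9)), (0.16, np.float64(70.0))]
tcp u,v,w(tip) [-0.0221  0.0002  0.1134] [ 0.52273799  0.29909665 -0.91544973] 14.9833
```

```bash
python3 -m creep '[[0,[-0.0056,-0.0011,-0.0018],[0,0,0]],[0,[-0.0056,-0.0011,-0.0018],[0,0,0]],[0,[-0.0056,-0.0011,-0.0018],[0,0,0]],[0,[-0.0056,-0.0011,-0.0018],[0,0,0]],[0,[-0.005,-0.001,-0.0036],[0,0,0]],[0,[-0.005,-0.001,-0.0036],[0,0,0]],[0,[-0.005,-0.001,-0.0036],[0,0,0]],[0,[-0.005,-0.001,-0.0036],[0,0,0]],[0,[-0.005,-0.001,-0.0036],[0,0,0]],[0,[-0.0039,-0.0008,-0.0048],[0,0,0]]]' && python3 -c "
from h import *
lid('side')"
```

```text
time: 15.82
tcp_pos: [0.5104, 0.0655, 0.121]
tcp_rot: [-0.096, 0.995, -0.0, -0.0]
force: [0.5, -0.5, 0.7]
finger_gap: -0.003
grasp_force: 0.2
side 0.56 247 ang deg by r [(0.05, np.float64(39.9)), (0.08, np.float64(41.1)), (0.11, np.float64(41.7)), (0.14, np.float64(42.0)), (0.16, np.float64(43.4))]
tcp u,v,w(tip) [-0.0754  0.0002  0.0825] [-0.50343822 -0.01513479  0.08499034] 15.9167
```

```bash
python3 -m creep '[[0,[-0.0039,-0.0008,-0.0048],[0,0,0]],[0,[-0.0039,-0.0008,-0.0048],[0,0,0]],[0,[-0.0039,-0.0008,-0.0048],[0,0,0]],[0,[-0.0039,-0.0008,-0.0048],[0,0,0]],[0,[-0.0021,-0.0004,-0.0048],[0,0,0]],[0,[-0.0021,-0.0004,-0.0048],[0,0,0]],[0,[-0.0021,-0.0004,-0.0048],[0,0,0]],[0,[-0.0021,-0.0004,-0.0045],[0,0,0]],[0,[-0.001,0,-0.0015],[0,0,0]],[0,[0,0,0],[0,0,0]]]' && python3 -c "
from h import *
lid('side')"
```

```text
time: 16.75
tcp_pos: [0.4853, 0.0608, 0.081]
tcp_rot: [-0.096, 0.995, 0.0, -0.001]
force: [0.7, 0.1, -0.5]
finger_gap: 0.002
grasp_force: 0.0
side 0.74 1334 ang deg by r [(0.05, np.float64(24.3)), (0.08, np.float64(22.8)), (0.11, np.float64(21.8)), (0.14, np.float64(21.2)), (0.16, np.float64(20.7))]
tcp u,v,w(tip) [-0.0992 -0.      0.0443] [-0.43444753  0.32490514  0.40752604] 16.85
```

```bash
python3 -m creep '[[0,[0,0,0.013],[0,0,0]],[0,[0,0,0.013],[0,0,0]],[0,[-0.0122,-0.0024,0],[0,0,0]],[0,[-0.0122,-0.0024,0],[0,0,0]],[0,[-0.0122,-0.0024,0],[0,0,0]],[0,[-0.0122,-0.0024,0],[0,0,0]],[0,[0,0,-0.005],[0,0,0]],[0,[0,0,-0.005],[0,0,0]],[0,[0,0,-0.005],[0,0,0]],[0,[0,0,0],[0,0,0]]]' && python3 -m creep '[[0,[0,0,-0.004],[0,0,0]],[0,[0,0,-0.004],[0,0,0]],[0,[0,0,-0.004],[0,0,0]],[0,[0,0,-0.004],[0,0,0]],[0,[0,0,-0.003],[0,0,0]],[0,[0,0,-0.003],[0,0,0]],[0,[0,0,0],[0,0,0]],[0,[0,0,0],[0,0,0]],[0,[0,0,0],[0,0,0]],[0,[0,0,0],[0,0,0]]]'; python3 -c "
from h import *
p=lid('side')
cv2.imwrite('pics/h.png',cv2.resize(p['img'][120:270,215:395],(720,600),interpolation=cv2.INTER_CUBIC))"
```

```text
time: 17.68
tcp_pos: [0.4369, 0.0513, 0.0914]
tcp_rot: [-0.096, 0.995, 0.0, -0.001]
force: [0.2, -0.7, -0.2]
finger_gap: 0.001
grasp_force: 0.0
time: 18.52
tcp_pos: [0.4374, 0.0512, 0.071]
tcp_rot: [-0.096, 0.995, -0.0, 0.0]
force: [0.6, 0.3, -1.2]
finger_gap: 0.001
grasp_force: 0.0
side 0.82 2005 ang deg by r [(0.05, np.float64(8.9)), (0.08, np.float64(7.7)), (0.11, np.float64(7.0)), (0.14, np.float64(6.5)), (0.16, np.float64(6.1))]
tcp u,v,w(tip) [-1.488e-01 -1.000e-04  3.350e-02] [-0.26413055  1.04001303  0.67113794] 18.6167
```

View pics/h.png

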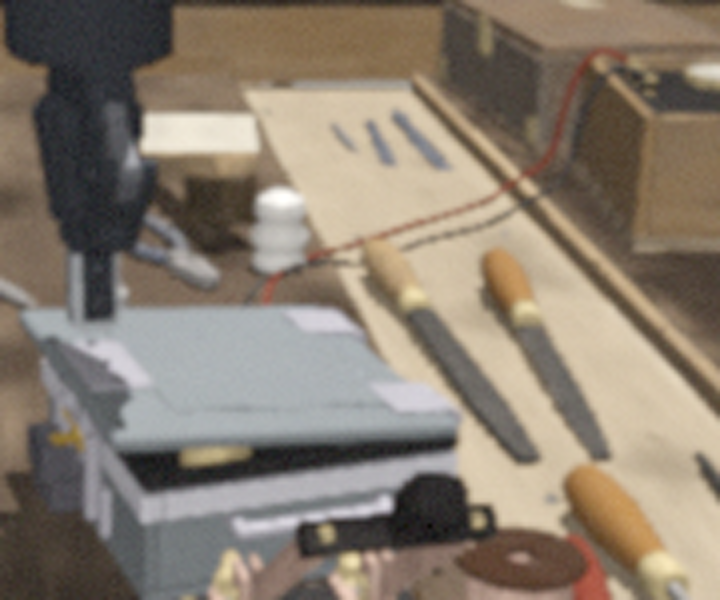

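```bash
python3 -c "
from h import *
p=read_camera('side');W,ok=cloud(p)
H=np.array([.5835,.0798,.0655]);X=np.array([.9815,.1915,0]);Y=np.array([-.1915,.9815,0])
D=W-H
for c in (238,241):
  for r in range(186,224,3):
    d=D[r,c];print(c,r,np.round([d@X,d@Y,d[2]],3).tolist(),p['img'][r,c].tolist())
"
```

```text
238 186 [-0.153, -0.015, 0.069] [60, 52, 53]
238 189 [-0.153, -0.016, 0.064] [51, 47, 45]
238 192 [-0.153, -0.014, 0.058] [56, 54, 53]
238 195 [-0.152, -0.013, 0.052] [59, 54, 56]
238 198 [-0.153, -0.015, 0.046] [55, 47, 48]
238 201 [-0.151, -0.007, 0.038] [154, 154, 150]
238 204 [-0.139, 0.037, 0.015] [173, 170, 165]
238 207 [-0.146, 0.011, 0.019] [207, 199, 204]
238 210 [-0.149, -0.001, 0.017] [120, 116, 116]
238 213 [-0.154, -0.018, 0.018] [117, 113, 116]
238 216 [-0.159, -0.035, 0.02] [126, 120, 121]
238 219 [-0.161, -0.042, 0.017] [97, 96, 92]
238 222 [-0.165, -0.054, 0.016] [101, 99, 96]
241 186 [-0.147, -0.015, 0.069] [56, 49, 50]
241 189 [-0.147, -0.015, 0.063] [50, 44, 43]
241 192 [-0.148, -0.016, 0.058] [46, 42, 41]
241 195 [-0.147, -0.012, 0.051] [55, 52, 52]
241 198 [-0.148, -0.015, 0.046] [56, 53, 49]
241 201 [-0.146, -0.01, 0.038] [156, 154, 150]
241 204 [-0.133, 0.037, 0.014] [183, 182, 178]
241 207 [-0.355, -0.742, 0.314] [215, 209, 212]
241 210 [-0.144, -0.003, 0.017] [154, 148, 150]
241 213 [-0.149, -0.02, 0.018] [119, 113, 115]
241 216 [-0.153, -0.035, 0.019] [131, 123, 125]
241 219 [-0.156, -0.044, 0.017] [95, 92, 87]
241 222 [-0.16, -0.058, 0.017] [92, 92, 87]
```

```bash
python3 -m creep '[[0,[0,0,-0.003],[0,0,0]],[0,[0,0,-0.003],[0,0,0]],[0,[0,0,-0.003],[0,0,0]],[0,[0,0,-0.002],[0,0,0]],[0,[0,0,-0.001],[0,0,0]],[0,[0,0,-0.001],[0,0,0]],[0,[0,0,-0.001],[0,0,0]],[0,[0,0,0],[0,0,0]],[0,[0,0,0],[0,0,0]],[0,[0,0,0],[0,0,0]]]'; python3 -c "
from h import *
lid('side')"
```

```text
time: 19.5
tcp_pos: [0.4373, 0.0512, 0.0568]
tcp_rot: [-0.096, 0.995, -0.0, 0.0]
force: [-0.3, 0.3, 0.2]
finger_gap: -0.002
grasp_force: 0.0
side 0.89 1966 ang deg by r [(0.05, np.float64(9.0)), (0.08, np.float64(7.6)), (0.11, np.float64(7.0)), (0.14, np.float64(6.5)), (0.16, np.float64(6.1))]
tcp u,v,w(tip) [-1.489e-01 -1.000e-04  1.940e-02] [ 0.14344746 -0.03855267 -0.35699323] 19.6
```

```bash
python3 -m creep '[[0,[0,0,-0.001],[0,0,0]],[0,[0,0,-0.001],[0,0,0]],[0,[0,0,-0.001],[0,0,0]],[0,[0,0,-0.001],[0,0,0]],[0,[0,0,0],[0,0,0]],[0,[0,0,0],[0,0,0]],[0,[0,0,0],[0,0,0]],[0,[0,0,0],[0,0,0]],[0,[0,0,0],[0,0,0]],[0,[0,0,0],[0,0,0]]]'; python3 -c "
from h import *
lid('side')"
```

```text
time: 20.43
tcp_pos: [0.4372, 0.0512, 0.0527]
tcp_rot: [-0.096, 0.995, 0.0, -0.0]
force: [-0.5, -0.3, 1.4]
finger_gap: -0.003
grasp_force: 0.5
side 0.72 1878 ang deg by r [(0.05, np.float64(8.1)), (0.08, np.float64(6.8)), (0.11, np.float64(6.1)), (0.14, np.float64(5.6)), (0.16, np.float64(5.2))]
tcp u,v,w(tip) [-0.1491 -0.      0.0152] [-0.59683793 -1.06736652  1.30824133] 20.5333
```

```bash
python3 -m creep '[[0,[0,0,-0.001],[0,0,0]],[0,[0,0,-0.001],[0,0,0]],[0,[0,0,-0.001],[0,0,0]],[0,[0,0,0],[0,0,0]],[0,[0,0,0],[0,0,0]],[0,[0,0,0],[0,0,0]],[0,[0,0,0],[0,0,0]],[0,[0,0,0],[0,0,0]],[0,[0,0,0],[0,0,0]],[0,[0,0,0],[0,0,0]]]'
```

```text
time: 21.37
tcp_pos: [0.4373, 0.0512, 0.0496]
tcp_rot: [-0.096, 0.995, 0.0, 0.0]
force: [0.2, -0.4, -0.0]
finger_gap: -0.003
grasp_force: 0.0
```

```bash
python3 -m creep '[[0,[0,0,-0.001],[0,0,0]],[0,[0,0,-0.001],[0,0,0]],[0,[0,0,0],[0,0,0]],[0,[0,0,0],[0,0,0]],[0,[0,0,0],[0,0,0]],[0,[0,0,0],[0,0,0]],[0,[0,0,0],[0,0,0]],[0,[0,0,0],[0,0,0]],[0,[0,0,0],[0,0,0]],[0,[0,0,0],[0,0,0]]]'
```

```text
time: 22.2
tcp_pos: [0.4372, 0.0512, 0.0478]
tcp_rot: [-0.096, 0.995, 0.0, -0.0]
force: [-1.7, -0.4, 3.4]
finger_gap: 0.002
grasp_force: 1.8
```

```bash
python3 -m creep '[[0,[0,0,-0.001],[0,0,0]],[0,[0,0,-0.001],[0,0,0]],[0,[0,0,0],[0,0,0]],[0,[0,0,0],[0,0,0]],[0,[0,0,0],[0,0,0]],[0,[0,0,0],[0,0,0]],[0,[0,0,0],[0,0,0]],[0,[0,0,0],[0,0,0]],[0,[0,0,0],[0,0,0]],[0,[0,0,0],[0,0,0]]]'; python3 -c "
from h import *
lid('side')"
```

```text
time: 23.03
tcp_pos: [0.4373, 0.0512, 0.0456]
tcp_rot: [-0.096, 0.995, 0.0, 0.0]
force: [-0.7, 0.8, 0.9]
finger_gap: -0.0
grasp_force: 0.3
side 0.82 2009 ang deg by r [(0.05, np.float64(5.4)), (0.08, np.float64(4.2)), (0.11, np.float64(3.5)), (0.14, np.float64(3.0)), (0.16, np.float64(2.6))]
tcp u,v,w(tip) [-1.489e-01 -1.000e-04  8.100e-03] [-0.17672693 -0.09852584 -0.01914176] 23.1333
```

```bash
python3 -m creep '[[0,[0,0,-0.001],[0,0,0]],[0,[0,0,-0.001],[0,0,0]],[0,[0,0,0],[0,0,0]],[0,[0,0,0],[0,0,0]],[0,[0,0,0],[0,0,0]],[0,[0,0,0],[0,0,0]],[0,[0,0,0],[0,0,0]],[0,[0,0,0],[0,0,0]],[0,[0,0,0],[0,0,0]],[0,[0,0,0],[0,0,0]]]'
```

```text
time: 23.97
tcp_pos: [0.4372, 0.0512, 0.0437]
tcp_rot: [-0.096, 0.995, -0.0, 0.0]
force: [-0.9, 0.3, 0.7]
finger_gap: -0.0
grasp_force: 0.4
```

```bash
python3 -m creep '[[0,[0,0,-0.001],[0,0,0]],[0,[0,0,-0.0005],[0,0,0]],[0,[0,0,0],[0,0,0]],[0,[0,0,0],[0,0,0]],[0,[0,0,0],[0,0,0]],[0,[0,0,0],[0,0,0]],[0,[0,0,0],[0,0,0]],[0,[0,0,0],[0,0,0]],[0,[0,0,0],[0,0,0]],[0,[0,0,0],[0,0,0]]]';python3 -c "
from h import *
lid('side')"
```

```text
time: 24.8
tcp_pos: [0.4372, 0.0512, 0.0423]
tcp_rot: [-0.096, 0.995, -0.0, -0.0]
force: [-2.4, 0.4, 4.0]
finger_gap: 0.002
grasp_force: 2.0
side 0.69 2048 ang deg by r [(0.05, np.float64(4.2)), (0.08, np.float64(2.8)), (0.11, np.float64(2.3)), (0.14, np.float64(1.9)), (0.16, np.float64(1.4))]
tcp u,v,w(tip) [-1.491e-01 -1.000e-04  4.700e-03] [-0.99629254 -0.40494104  3.9604017 ] 24.9
```

```bash
python3 -m creep '[[0,[0,0,-0.0005],[0,0,0]],[0,[0,0,-0.0005],[0,0,0]],[0,[0,0,0],[0,0,0]],[0,[0,0,0],[0,0,0]],[0,[0,0,0],[0,0,0]],[0,[0,0,0],[0,0,0]],[0,[0,0,0],[0,0,0]],[0,[0,0,0],[0,0,0]],[0,[0,0,0],[0,0,0]],[0,[0,0,0],[0,0,0]]]'
```

```text
time: 25.73
tcp_pos: [0.4371, 0.0512, 0.0411]
tcp_rot: [-0.096, 0.995, -0.0, -0.0]
force: [-2.4, -0.7, 3.4]
finger_gap: 0.002
grasp_force: 1.7
```

```bash
python3 -m creep '[[0,[0,0,-0.0005],[0,0,0]],[0,[0,0,-0.0005],[0,0,0]],[0,[0,0,0],[0,0,0]],[0,[0,0,0],[0,0,0]],[0,[0,0,0],[0,0,0]],[0,[0,0,0],[0,0,0]],[0,[0,0,0],[0,0,0]],[0,[0,0,0],[0,0,0]],[0,[0,0,0],[0,0,0]],[0,[0,0,0],[0,0,0]]]'
```

```text
time: 26.57
tcp_pos: [0.4371, 0.0512, 0.0404]
tcp_rot: [-0.096, 0.995, -0.0, -0.0]
force: [-3.8, -0.5, 6.3]
finger_gap: -0.0
grasp_force: 2.9
```

```bash
python3 -m creep '[[0,[0,0,-0.0005],[0,0,0]],[0,[0,0,-0.0005],[0,0,0]],[0,[0,0,0],[0,0,0]],[0,[0,0,0],[0,0,0]],[0,[0,0,0],[0,0,0]],[0,[0,0,0],[0,0,0]],[0,[0,0,0],[0,0,0]],[0,[0,0,0],[0,0,0]],[0,[0,0,0],[0,0,0]],[0,[0,0,0],[0,0,0]]]'; python3 -c "
from h import *
lid('side')"
```

```text
time: 27.4
tcp_pos: [0.4371, 0.0512, 0.0397]
tcp_rot: [-0.096, 0.995, -0.0, -0.0]
force: [-4.2, -0.7, 8.7]
finger_gap: 0.001
grasp_force: 4.0
side 0.96 2047 ang deg by r [(0.05, np.float64(3.1)), (0.08, np.float64(1.9)), (0.11, np.float64(1.3)), (0.14, np.float64(0.9)), (0.16, np.float64(0.5))]
tcp u,v,w(tip) [-1.492e-01 -1.000e-04  2.200e-03] [-3.88865363 -0.308413    8.382499  ] 27.5
```

```bash
python3 -m creep '[[0,[0,0,-0.0005],[0,0,0]],[0,[0,0,-0.0005],[0,0,0]],[0,[0,0,0],[0,0,0]],[0,[0,0,0],[0,0,0]],[0,[0,0,0],[0,0,0]],[0,[0,0,0],[0,0,0]],[0,[0,0,0],[0,0,0]],[0,[0,0,0],[0,0,0]],[0,[0,0,0],[0,0,0]],[0,[0,0,0],[0,0,0]]]'
```

```text
time: 28.33
tcp_pos: [0.4371, 0.0512, 0.0391]
tcp_rot: [-0.096, 0.995, -0.0, -0.001]
force: [-6.2, 0.1, 10.5]
finger_gap: 0.001
grasp_force: 5.2
```

```bash
python3 -m creep '[[0,[0,0,-0.0005],[0,0,0]],[0,[0,0,-0.0005],[0,0,0]],[0,[0,0,0],[0,0,0]],[0,[0,0,0],[0,0,0]],[0,[0,0,0],[0,0,0]],[0,[0,0,0],[0,0,0]],[0,[0,0,0],[0,0,0]],[0,[0,0,0],[0,0,0]],[0,[0,0,0],[0,0,0]],[0,[0,0,0],[0,0,0]]]'
```

```text
time: 29.17
tcp_pos: [0.437, 0.0511, 0.0388]
tcp_rot: [-0.096, 0.995, -0.0, -0.001]
force: [-8.4, -0.2, 14.1]
finger_gap: -0.001
grasp_force: 7.9
```

```bash
python3 -m creep '[[0,[0,0,-0.0005],[0,0,0]],[0,[0,0,-0.0005],[0,0,0]],[0,[0,0,0],[0,0,0]],[0,[0,0,0],[0,0,0]],[0,[0,0,0],[0,0,0]],[0,[0,0,0],[0,0,0]],[0,[0,0,0],[0,0,0]],[0,[0,0,0],[0,0,0]],[0,[0,0,0],[0,0,0]],[0,[0,0,0],[0,0,0]]]'; python3 -c "
from h import *
lid('side')"
```

```text
time: 30.0
tcp_pos: [0.437, 0.0511, 0.0386]
tcp_rot: [-0.096, 0.995, 0.0, -0.002]
force: [-11.5, -0.8, 22.0]
finger_gap: -0.002
grasp_force: 10.7
side 0.74 2042 ang deg by r [(0.05, np.float64(2.8)), (0.08, np.float64(1.5)), (0.11, np.float64(1.0)), (0.14, np.float64(0.5)), (0.16, np.float64(0.1))]
tcp u,v,w(tip) [-1.492e-01 -1.000e-04  1.200e-03] [-11.0221323   -1.02237929  21.5668123 ] 30.1
```

```bash
python3 -m creep '[[0,[0,0,0.001],[0,0,0]],[0,[0,0,0.002],[0,0,0]],[0,[0,0,0.003],[0,0,0]],[0,[0,0,0.004],[0,0,0]],[0,[0,0,0.01],[0,0,0]],[0,[0,0,0.02],[0,0,0]],[0,[0,0,0.02],[0,0,0]],[0,[0,0,0.02],[0,0,0]],[0,[0,0,0],[0,0,0]],[0,[0,0,0],[0,0,0]]]'; python3 -c "
from h import *
lid('side')"
```

```text
time: 30.93
tcp_pos: [0.4384, 0.0511, 0.1176]
tcp_rot: [-0.096, 0.995, -0.0, 0.002]
force: [-0.3, 0.2, -0.1]
finger_gap: -0.002
grasp_force: 0.0
side 0.97 2245 ang deg by r [(0.05, np.float64(3.5)), (0.08, np.float64(2.3)), (0.11, np.float64(1.8)), (0.14, np.float64(1.3)), (0.16, np.float64(0.9))]
tcp u,v,w(tip) [-0.1497  0.0002  0.0778] [-0.45763144  0.06438694 -0.59167359] 31.0333
```

```bash
python3 -m creep '[[0,[0,0,0.02],[0,0,0]],[0,[0,0,0.03],[0,0,0]],[0,[0,0,0.03],[0,0,0]],[0,[-0.01,0,0.03],[0,0,0]],[0,[-0.0,0.03,0.0],[0,0,0]],[0,[0,0.03,0],[0,0,0]],[0,[0,0.03,0],[0,0,0]],[0,[0,0.03,0],[0,0,0]],[0,[0,0.03,0],[0,0,0]],[0,[0,0.02,0],[0,0,0]]]'; python3 -c "
from h import *
lid('side');p=lid('side');q=lid('top')
a=cv2.resize(p['img'][185:260,220:320],(400,300),interpolation=cv2.INTER_CUBIC)
b=cv2.resize(q['img'][150:285,260:395],(400,400),interpolation=cv2.INTER_CUBIC)[50:350]
cv2.imwrite('pics/i.png',np.hstack([a,b]))"
```

```text
time: 31.87
tcp_pos: [0.4261, 0.2232, 0.2242]
tcp_rot: [-0.097, 0.995, 0.0, -0.002]
force: [0.3, -1.1, 0.3]
finger_gap: 0.004
grasp_force: 0.0
side 0.71 2167 ang deg by r [(0.05, np.float64(3.5)), (0.08, np.float64(2.3)), (0.11, np.float64(1.7)), (0.14, np.float64(1.3)), (0.16, np.float64(0.9))]
tcp u,v,w(tip) [-0.1271  0.1709  0.1867] [ 0.83063373 -0.09108699 -0.54231063] 31.9667
side 0.73 2199 ang deg by r [(0.05, np.float64(3.6)), (0.08, np.float64(2.4)), (0.11, np.float64(1.7)), (0.14, np.float64(1.3)), (0.16, np.float64(1.0))]
tcp u,v,w(tip) [-0.1271  0.1687  0.187 ] [-0.14935487  0.07801965  0.68511852] 32.0667
top 0.88 6241 ang deg by r [(0.05, np.float64(6.5)), (0.08, np.float64(4.1)), (0.11, np.float64(3.0)), (0.14, np.float64(2.3)), (0.16, np.float64(2.0))]
tcp u,v,w(tip) [-0.1268  0.1679  0.1877] [0.4166493  0.07497542 0.53171518] 32.1667
```

View pics/i.png

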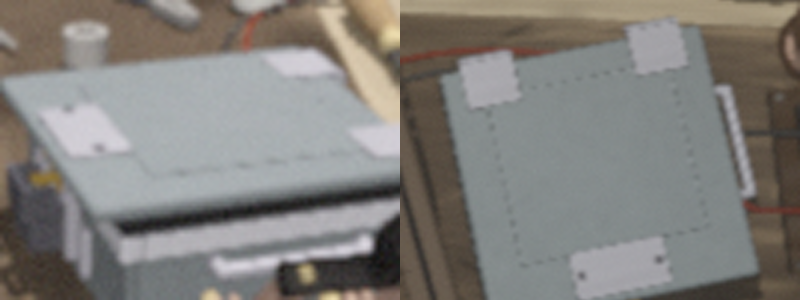

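```bash
python3 -m creep '[[0,[0,-0.03,0],[0,0,0]],[0,[0,-0.03,0],[0,0,0]],[0,[0,-0.03,0],[0,0,0]],[0,[0,-0.03,0],[0,0,0]],[0,[0.01,-0.03,0],[0,0,0]],[0,[0,-0.02,-0.02],[0,0,0]],[0,[0,0,-0.03],[0,0,0]],[0,[0,0,-0.03],[0,0,0]],[0,[0,0,-0.03],[0,0,0]],[0,[0,0,0],[0,0,0]]]' && python3 -m creep '[[0,[0,0,-0.02],[0,0,0]],[0,[0,0,-0.02],[0,0,0]],[0,[0,0,-0.015],[0,0,0]],[0,[0,0,-0.01],[0,0,0]],[0,[0,0,0],[0,0,0]],[0,[0,0,0],[0,0,0]],[0,[0,0,0],[0,0,0]],[0,[0,0,0],[0,0,0]],[0,[0,0,0],[0,0,0]],[0,[0,0,0],[0,0,0]]]'
```

```text
time: 33.0
tcp_pos: [0.432, 0.0504, 0.1099]
tcp_rot: [-0.095, 0.995, 0.001, -0.006]
force: [-0.4, 1.1, -0.3]
finger_gap: 0.0
grasp_force: 0.0
time: 33.83
tcp_pos: [0.4378, 0.0512, 0.0521]
tcp_rot: [-0.096, 0.995, -0.0, 0.001]
force: [-0.1, -1.2, -0.7]
finger_gap: 0.003
grasp_force: 0.0
```

```bash
python3 -m creep '[[0,[0,0,-0.004],[0,0,0]],[0,[0,0,-0.003],[0,0,0]],[0,[0,0,-0.0015],[0,0,0]],[0,[0,0,-0.001],[0,0,0]],[0,[0,0,0],[0,0,0]],[0,[0,0,0],[0,0,0]],[0,[0,0,0],[0,0,0]],[0,[0,0,0],[0,0,0]],[0,[0,0,0],[0,0,0]],[0,[0,0,0],[0,0,0]]]'
```

```text
time: 34.67
tcp_pos: [0.4373, 0.0512, 0.0418]
tcp_rot: [-0.096, 0.995, -0.0, 0.0]
force: [0.4, -0.4, 0.1]
finger_gap: -0.002
grasp_force: 0.0
```

```bash
python3 -m creep '[[0,[0,0,-0.0005],[0,0,0]],[0,[0,0,-0.0005],[0,0,0]],[0,[0,0,0],[0,0,0]],[0,[0,0,0],[0,0,0]],[0,[0,0,0],[0,0,0]],[0,[0,0,0],[0,0,0]],[0,[0,0,0],[0,0,0]],[0,[0,0,0],[0,0,0]],[0,[0,0,0],[0,0,0]],[0,[0,0,0],[0,0,0]]]'
```

```text
time: 35.5
tcp_pos: [0.4373, 0.0512, 0.0408]
tcp_rot: [-0.096, 0.995, -0.0, 0.0]
force: [0.3, 0.6, 1.3]
finger_gap: -0.002
grasp_force: 0.4
```

```bash
python3 -m creep '[[0,[0,0,-0.0005],[0,0,0]],[0,[0,0,-0.0005],[0,0,0]],[0,[0,0,0],[0,0,0]],[0,[0,0,0],[0,0,0]],[0,[0,0,0],[0,0,0]],[0,[0,0,0],[0,0,0]],[0,[0,0,0],[0,0,0]],[0,[0,0,0],[0,0,0]],[0,[0,0,0],[0,0,0]],[0,[0,0,0],[0,0,0]]]'
```

```text
time: 36.33
tcp_pos: [0.4373, 0.0512, 0.0404]
tcp_rot: [-0.096, 0.995, -0.0, -0.0]
force: [-2.7, -0.2, 5.3]
finger_gap: 0.001
grasp_force: 2.9
```

```bash
python3 -m creep '[[0,[0,0,-0.0005],[0,0,0]],[0,[0,0,-0.0005],[0,0,0]],[0,[0,0,0],[0,0,0]],[0,[0,0,0],[0,0,0]],[0,[0,0,0],[0,0,0]],[0,[0,0,0],[0,0,0]],[0,[0,0,0],[0,0,0]],[0,[0,0,0],[0,0,0]],[0,[0,0,0],[0,0,0]],[0,[0,0,0],[0,0,0]]]'
```

```text
time: 37.17
tcp_pos: [0.4372, 0.0512, 0.0397]
tcp_rot: [-0.096, 0.995, -0.0, -0.0]
force: [-4.2, 0.1, 7.8]
finger_gap: -0.004
grasp_force: 3.9
```

```bash
python3 -m creep '[[0,[0,0,0.001],[0,0,0]],[0,[0,0,0.002],[0,0,0]],[0,[0,0,0.004],[0,0,0]],[0,[0,0,0.01],[0,0,0]],[0,[0,0,0.02],[0,0,0]],[0,[0,0,0.03],[0,0,0]],[0,[0,0,0.03],[0,0,0]],[0,[0,0,0.03],[0,0,0]],[0,[0,0,0],[0,0,0]],[0,[0,0,0],[0,0,0]]]' && python3 -m creep '[[0,[0,0,0],[0,0,0]],[0,[0,0,0],[0,0,0]],[0,[0,0,0],[0,0,0]],[0,[0,0,0],[0,0,0]],[0,[0,0,0],[0,0,0]],[0,[0,0,0],[0,0,0]],[0,[0,0,0],[0,0,0]],[0,[0,0,0],[0,0,0]],[0,[0,0,0],[0,0,0]],[0,[0,0,0],[0,0,0]]]'; python3 -c "
from h import *
lid('side');print(finish_job())"
```

```text
time: 38.0
tcp_pos: [0.4388, 0.051, 0.1686]
tcp_rot: [-0.096, 0.995, -0.001, 0.003]
force: [-0.0, 0.0, -0.1]
finger_gap: 0.001
grasp_force: 0.0
time: 38.83
tcp_pos: [0.4372, 0.0512, 0.1658]
tcp_rot: [-0.096, 0.995, -0.0, 0.0]
force: [0.7, 0.8, 0.3]
finger_gap: -0.0
grasp_force: 0.0
side 0.8 2238 ang deg by r [(0.05, np.float64(3.6)), (0.08, np.float64(2.3)), (0.11, np.float64(1.8)), (0.14, np.float64(1.3)), (0.16, np.float64(0.9))]
tcp u,v,w(tip) [-0.1491 -0.      0.1282] [-0.35429585 -0.43916821 -1.23200214] 38.9333
the job is handed in; nothing more can be done
None
```

The job is handed in at about 39 s: the large bush stands upright in the case, and the lid is shut and, by the press and re-press forces, latched (peak reading about 25 N). One unexplained point: while the arm was off it, the lid went from about 19° to 5°; I did not see how, so a brief drop there is possible.

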